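# Jack up the vial warmer and hold it for a foot change

## Task

A colleague is about to change the front feet of the vial warmer: turn the black height dial on the blue jack until its white pointer is at the red index mark, then stand the jack flat on the counter with its saddle centred under the warmer's orange lift pad. Pump the red lever once as a test, all the way down so that the warmer's front rises and then all the way back up so that it is set down again, then push the lever fully down a second time and finish while still holding it down, so that the jack alone carries the raised warmer. Do not lift the warmer by hand, and leave the two vials, the blue bin, the tablet jar and the tape roll where they are.

Things in the scene. Friction and masses are not known exactly. Their poses are not given: they have to be found in the camera images.
- jack: Loose blue lever jack, about 1 kg, 263 (x) x 70 mm (y). Origin: underside, below the dial's axis; +x points to the nose with the saddle, z up. Base plate 12 mm thick, x = -150 to +113 mm; saddle tower 40 mm wide at x = +85 mm; lever at the tail (-x). Starts at the left or right of the counter, nose away from the robot, yaw up to 0.35 rad.
- jack_block (a point): Centre of the jack's pump block, straight above the jack's origin, 45 mm above the counter. Block 60 mm (jack x) by 44 mm (jack y), top 60 mm above the counter. Grip it across y from above to carry the jack; the dial (top 90 mm above the counter) fits between the fingers.
- dial (a joint): Height dial on the pump block, rad, 0 to 2.4, grows clockwise seen from above. 1.3 = white pointer at the red index mark, which is on the nose (+x) side. The pointer's direction is (1.3 - value) counterclockwise from the jack's +x. Starts at 0.1 to 0.7. Friction 0.1 N m, stays where left; each rad raises saddle and lever 3 mm.
- dial_grip (a point): Centre of the dial's bar grip on the axis, 2 mm below its top, 88 mm above the counter. The bar is 36 mm long (along the pointer), 10 mm thick, 24 mm high, on a flat disc 38 mm in diameter and 5 mm thick just above the pump block.
- saddle_top (a point): Centre of the top of the steel saddle disc (36 mm diameter), 85 mm ahead of the jack's origin; 62 mm above the counter with lever up and dial at 0, 66 mm with the dial at the mark; rises 50 mm per rad of lever, 25 mm in all.
- lever (a joint): Pump lever, rad, 0 = up (rest), 0.5 = fully down. Hinged 38 mm behind the jack's origin, 50 mm above the counter (dial at the mark), pointing to the tail, 0.55 rad above level at rest, 0.05 rad when fully down. A spring lifts it back when let go. Pressing the red plate takes about 4 N at first, about 14 N at the bottom with the warmer's load.
- lever_pad (a point): Centre of the top of the red plate (44 x 42 mm, 10 mm thick) at the lever's end, 90 mm from its hinge. With the dial at the mark: at rest 112 mm behind the jack's origin, 101 mm above the counter; fully down 128 mm behind, about 59 mm above the counter. Push it down from above, for example with closed fingers.
- lift_pad (a point): Centre of the UNDERSIDE of the orange lift pad (46 x 46 mm, 10 mm thick, black cross on top) on a steel bracket at the middle of the warmer's front, 75 mm above the counter when the warmer stands, 50 mm in front of the warmer's front face.
- warmer: White vial warmer, 210 (x) x 250 mm (y), top about 115 mm above the counter, 2.4 kg. Origin on the counter under the middle of its front face (stays put); it pivots about its rear feet, 210 mm behind the origin, so only the front rises. +x points from front to rear; the lift pad is 50 mm from the origin towards -x. Yaw up to 0.25 rad: bring the jack in along the warmer's +x.
- vial_a: small amber glass vial with aluminium cap, 32 mm diameter, 58 mm tall, stands in front of the warmer on one side of the lift pad, about 100 mm from it. Origin at the centre of its underside. Bystander, leave it.
- vial_b: small clear glass vial with blue cap, 32 mm diameter, 58 mm tall, stands in front of the warmer on the other side of the lift pad, about 100 mm from it. Origin at the centre of its underside. Bystander, leave it.
- bin: empty blue plastic bin, 120 x 100 x 60 mm, to the left or right, across from the jack. Origin at the centre of its underside. Bystander, leave it.
- jar: white tablet jar with green label, 60 mm diameter, 90 mm tall. Origin at the centre of its underside. Bystander, leave it.
- tape: yellow tape roll lying flat, 80 mm diameter, 20 mm tall. Origin at the centre of its underside. Bystander, leave it.

How it is judged:
On the way, in this order (a step that is already met when the one before it is completed fails the run):
1. the dial's pointer is at the index mark (within 0.15 rad) (value of joint dial between 1.15 and 1.45 rad), for 0.2 s.
2. the jack stands flat with its saddle within 13 mm of the lift pad's centre, lever up, dial still at the mark (all of step 1 and horizontal distance between saddle_top and lift_pad below 0.013 m and height (world z) of jack below 0.004 m and angle between jack's own z axis and vertical below 0.05 rad and value of joint lever below 0.08 rad and height (world z) of lift_pad below 0.078 m), for 0.2 s.
3. test stroke: lever down (over 0.42 rad) and the lift pad raised more than 12 mm by the jack (all of step 1 and horizontal distance between saddle_top and lift_pad below 0.013 m and height (world z) of jack below 0.004 m and angle between jack's own z axis and vertical below 0.05 rad and value of joint lever above 0.42 rad and height (world z) of lift_pad above 0.0873 m and contact force between jack and warmer above 3 N), for 0.1 s.
4. lever back up (under 0.08 rad), the warmer down again (all of step 2), for 0.1 s.
At the end, for the whole second after the job is handed in: The robot still pushes the lever down (over 0.42 of 0.5 rad, over 2 N); the lift pad is over 12 mm above rest, carried by the jack (over 3 N), not touched by the robot; jack flat, saddle within 13 mm of the pad centre, dial within 0.15 rad of its mark (all of step 3 and contact force between the fingers and jack above 2 N and contact force between each of the arm, the fingers and warmer below 0.5 N); the arm keeps its last pose, push and grip.
It fails at once if a bystander is moved more than 30 mm (distance of any of vial_a, vial_b, bin, jar, tape from where it was at the start of the episode above 0.03 m).
It fails at once if the robot pushes or lifts the warmer itself (over 8 N) (contact force between any of the fingers, the arm and warmer above 8 N).
It also fails if it takes over 66 s, if anything falls off the work surface, if the arm or the gripper's body presses on something with over 40 N, if the wrist force passes 120 N, or if a joint passes its speed limit or range.

## Robot

A 6-joint arm with a two-finger parallel gripper is mounted at the origin on the work surface. World frame = base frame: x ahead of the robot, y to its left, z up, the work surface at z = 0. Lengths are in m, angles in rad, forces in N, time in s.
With the tool pointing down it reaches from about 0.25 to 0.775 m from the base axis. Payload 4 kg.
Tool frame: the origin (TCP) lies on the mounting face of the last link; the fingertips stand 199 mm ahead of it and the grasp point (between the pads) lies 180 mm ahead of it; z points along the fingers, y is the line along which they close (so a half turn about z gives the same grasp; the last joint's range is limited). The gripper opens to 94 mm and grips with 3 to 60 N. Pads are 16 mm wide; open, the fingers measure 119 mm over their backs; the gripper's body (75 mm by 177 mm) begins 78 mm behind the grasp point.
Start: joints at [-0.103, 0.087, 1.371, -0, 1.684, -0.103], TCP at [0.55, -0, 0.405] pointing down, gripper open.
Joint ranges: [-3.1, 3.1], [-0.76, 2.03], [0.27, 2.55], [-1.08, 4.22], [0.17, 2.65], [-2.57, 2.57]. Speed limits (rad/s): [2.79, 2.79, 3.14, 3.14, 3.14, 3.14].

## Interface

Orientations are given as a rotation vector (axis times angle).
In Python, from plant import * gives the robot as it stands.
- The arm moves only by the shell command python3 -m handwheel 'ROWS' [FORCE]. ROWS is JSON, a list of rows, each an object with "gripper": the finger opening in cm, from 0 to 9.4; "dp": the shift along the tool's x, y, z in cm, a list of three; "turn": the turn about the tool's z in degrees. In form: [{"gripper": gripper, "dp": [dx, dy, dz], "turn": turn}, ...]. A call has 1 to 20 rows; each row is the pose to reach, as a shift and turn from the pose commanded when the call began, along the tool's axes at that moment; what a row does not reach only later rows make up. A row lasts 1/10 s, in which the tool goes at most 50 mm and 8.59 degrees, less where a joint would pass 70% of its speed; a pose out of reach is approached as far as the arm can. A call with a gripper value outside its range is refused whole. The fingers move at their own pace and stop on an object; FORCE is the grip in N (left out, the last holds). Time passes only in rows, so rows that repeat a pose let the fingers close. It gives the time, the measured TCP pose, the force, the opening and the grip force at its end, in the units of the state.
- observe(): the state, without advancing time (a new reading comes with each control period).
- capture(name): name is "scene" or "side" or "wrist"; returns the picture (420x560x3 uint8, red, green, blue); there is no depth.
- camera_model(name): a dict with "fx", "fy", "cx", "cy" (pixels), "pose" (4x4, takes a point from camera to world coordinates). Camera axes: x right, y down, z forward; pixel columns grow to the right and rows downward; lengths in m; the calibration is good to about 2 mm. The wrist camera is an equidistant fisheye: a pixel r from the principal point sees the ray r / f radians off the axis. A picture is of the moment at which its call begins: read the wrist's pose just before it. camera_model takes no time and is no camera call; for the wrist camera it gives the pose at the moment of the call.
- job_done(): hands the job in; it is judged then, once.
The state is a dict: "clock": time; "q": joint angles; "qd": joint speeds; "joint_efforts": joint torques, N m; "ee_pos": TCP position; "tcp_rot": TCP orientation; "force": force on the tool from outside, world axes, zero at the start; "torque": the same for the moment, N m; "finger_gap": finger opening in m; "finger_force": force on a finger pad.
Only numpy, scipy, OpenCV 4.12 (cv2) and the standard library are available. Lean on these libraries where they do the work, as an engineer would, in place of code of your own. Each camera call takes 0.05 s, during which the arm holds its last target. There are 200 camera calls.

## Working session

There is one attempt and no reset: what is moved stays moved. The work goes in short steps, Python scripts to look and compute and a shell command to move; the robot and the scene stay as the last step left them, time stands still between calls to the robot, and variables do not carry over. Pictures are saved under pics/ and viewed, at most 10 in all, crops included, and the job is handed in when it is done.

```bash
mkdir -p pics; ls; cat > h.py <<'E'
from plant import *
import numpy as np, cv2
from scipy.spatial.transform import Rotation as R
def ray(name,u,v,m=None):
    m=m or camera_model(name); P=np.array(m["pose"])
    x=(u-m["cx"])/m["fx"]; y=(v-m["cy"])/m["fy"]
    if name=="wrist":
        r=np.hypot(x,y); s=np.sin(r)/r if r>1e-9 else 1; d=np.array([x*s,y*s,np.cos(r)])
    else: d=np.array([x,y,1.])
    return P[:3,3],P[:3,:3]@d
def at(name,u,v,z,m=None):
    o,d=ray(name,u,v,m); return (o+d*(z-o[2])/d[2]).round(4)
def shot(name,f):
    cv2.imwrite(f,cv2.cvtColor(capture(name),cv2.COLOR_RGB2BGR))
E
python3 - <<'E'
from h import *
s=observe();print(s["clock"],s["ee_pos"],s["tcp_rot"],R.from_rotvec(s["tcp_rot"]).as_matrix().round(3))
import pickle
pickle.dump({n:camera_model(n) for n in("scene","side","wrist")},open("m0.pkl","wb"))
a=capture("scene");b=capture("wrist")
cv2.imwrite("pics/a.png",cv2.cvtColor(a,cv2.COLOR_RGB2BGR));cv2.imwrite("pics/b.png",cv2.cvtColor(b,cv2.COLOR_RGB2BGR))
print(camera_model("wrist"),camera_model("scene"))
E
```

```text
pics
0.0 [5.49891516e-01 1.93172505e-05 4.03526351e-01] [-2.22020368e+00 -2.22033648e+00  2.16890232e-03] [[-0.     1.    -0.002]
 [ 1.     0.     0.   ]
 [ 0.    -0.002 -1.   ]]
{'fx': 325.19226210127806, 'fy': 325.19226210127806, 'cx': 277.2085575435185, 'cy': 211.8769723042436, 'pose': array([[ 9.99999177e-01,  5.13116560e-04, -1.17582747e-03,
         5.49404880e-01],
       [ 2.01695982e-04, -9.68014462e-01, -2.50894321e-01,
         7.34493559e-02],
       [-1.26695603e-03,  2.50893877e-01, -9.68013769e-01,
         3.85084152e-01],
       [ 0.00000000e+00,  0.00000000e+00,  0.00000000e+00,
         1.00000000e+00]])} {'fx': 391.77259377511956, 'fy': 391.77259377511956, 'cx': 277.30137376959146, 'cy': 205.09568115992212, 'pose': array([[ 0.40250797,  0.64720425, -0.64739014,  1.30994625],
       [ 0.91540975, -0.28728485,  0.28194397, -0.33778875],
       [-0.00351004, -0.70611194, -0.70809153,  0.94921324],
       [ 0.        ,  0.        ,  0.        ,  1.        ]])}
```

View pics/a.png

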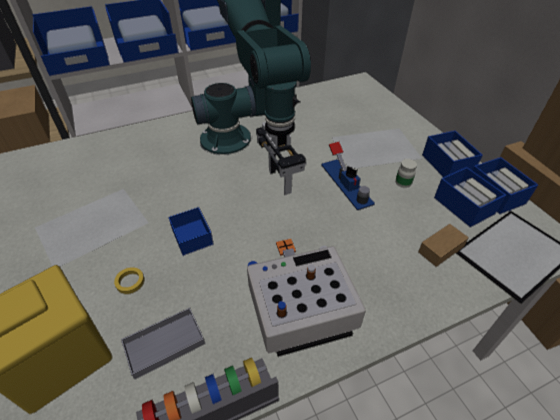

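View pics/b.png

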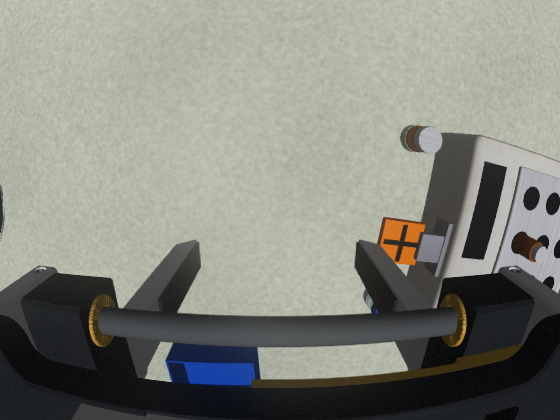

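The scene picture shows the jack right of the gripper: dial about (352,172), saddle (363,193), lever plate (336,148). The lift pad is at (286,247). In the wrist picture the pad's cross is at (402,242) and the amber vial at (422,138).

```bash
python3 - <<'E'
from h import *
import pickle;m=pickle.load(open("m0.pkl","rb"))
for n,u,v,z in [("scene",352,172,.088),("scene",363,193,.063),("scene",336,148,.1),("scene",286,247,.085),("scene",406,172,.05),("scene",190,230,.03),("wrist",402,242,.085),("wrist",428,139,.058),("wrist",388,220,.085),("wrist",424,224,.085),("wrist",380,261,.085),("wrist",415,266,.085),("wrist",443,135,.115)]:
    print(n,u,v,at(n,u,v,z,m[n]))
a=cv2.imread("pics/a.png")[120:280,220:430]
cv2.imwrite("pics/a2.png",cv2.resize(a,None,fx=3.6,fy=3.6,interpolation=cv2.INTER_CUBIC))
E
```

```text
scene 352 172 [0.4803 0.3001 0.088 ]
scene 363 193 [0.5627 0.2956 0.063 ]
scene 336 148 [0.3546 0.3085 0.1   ]
scene 286 247 [ 0.6822 -0.0383  0.085 ]
scene 406 172 [0.5211 0.5024 0.05  ]
scene 190 230 [ 0.4595 -0.2648  0.03  ]
wrist 402 242 [ 0.6776 -0.0363  0.085 ]
wrist 428 139 [0.7106 0.0695 0.058 ]
wrist 388 220 [ 0.6595 -0.0126  0.085 ]
wrist 424 224 [ 0.7007 -0.0171  0.085 ]
wrist 380 261 [ 0.6554 -0.0568  0.085 ]
wrist 415 266 [ 0.6969 -0.0642  0.085 ]
wrist 443 135 [0.698  0.0749 0.115 ]
```

View pics/a2.png

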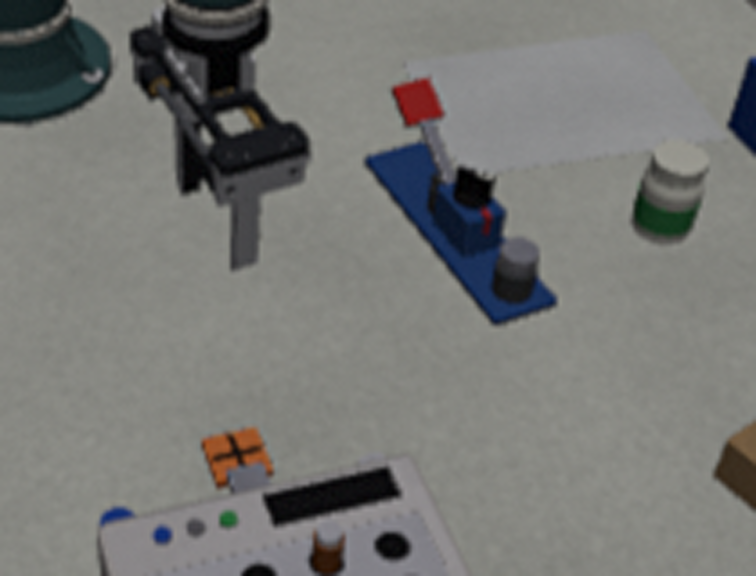

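Crop: red index on the nose side of the block, jack nearly along +x, dial near (0.48, 0.30). I'll move above it and look from close.

```bash
python3 -m handwheel '[{"gripper":9.4,"dp":[5,-1.2,0],"turn":0},{"gripper":9.4,"dp":[10,-2.4,0],"turn":0},{"gripper":9.4,"dp":[15,-3.6,0],"turn":0},{"gripper":9.4,"dp":[20,-4.8,0],"turn":0},{"gripper":9.4,"dp":[25,-6,0],"turn":0},{"gripper":9.4,"dp":[30,-7,0],"turn":0},{"gripper":9.4,"dp":[30,-7,0],"turn":0},{"gripper":9.4,"dp":[30,-7,0],"turn":0},{"gripper":9.4,"dp":[30,-7,0],"turn":0},{"gripper":9.4,"dp":[30,-7,0],"turn":0}]'
python3 - <<'E'
from h import *
import pickle
s=observe();print(s["clock"],s["ee_pos"],s["q"],R.from_rotvec(s["tcp_rot"]).as_matrix().round(3))
m=camera_model("wrist");pickle.dump(m,open("m1.pkl","wb"))
shot("wrist","pics/c.png")
E
```

```text
clock: 1.1
ee_pos: [0.4806, 0.2985, 0.4046]
tcp_rot: [2.224, 2.219, -0.001]
force: [0.0, -0.1, -1.0]
finger_gap: 0.0941
finger_force: 0.0
1.1 [0.4805802  0.29851545 0.40459657] [ 4.55781289e-01  1.22493255e-01  1.33235770e+00 -6.10823119e-04
  1.68699781e+00  4.58010295e-01] [[ 0.002  1.     0.   ]
 [ 1.    -0.002 -0.001]
 [-0.001  0.    -1.   ]]
```

View pics/c.png

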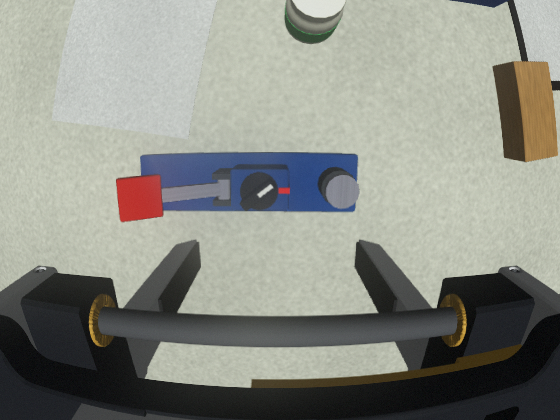

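Wrist view: dial at about (262,190), pointer up-right at about 35°, saddle (343,190), red plate (140,197). A zoom on the dial comes next.

```bash
python3 - <<'E'
from h import *
import pickle;m=pickle.load(open("m1.pkl","rb"))
a=cv2.imread("pics/c.png")
for n,u,v,z in [("dial",262,190,.088),("p0",258,195,.09),("p1",272,185,.09),("sad",344,191,.0635),("plate",140,197,.102),("bp",141,155,.012),("bp",357,154,.012),("bp",354,211,.012),("bp",166,211,.012)]: print(n,at("wrist",u,v,z,m))
cv2.imwrite("pics/c2.png",cv2.resize(a[140:225,215:370],None,fx=5,fy=5,interpolation=cv2.INTER_CUBIC))
E
```

```text
dial [0.4662 0.3155 0.088 ]
p0 [0.4625 0.3112 0.09  ]
p1 [0.4756 0.3206 0.09  ]
sad [0.5488 0.31   0.0635]
plate [0.3502 0.3129 0.102 ]
bp [0.3147 0.3466 0.012 ]
bp [0.5739 0.3444 0.012 ]
bp [0.5733 0.2755 0.012 ]
bp [0.3429 0.2761 0.012 ]
```

View pics/c2.png

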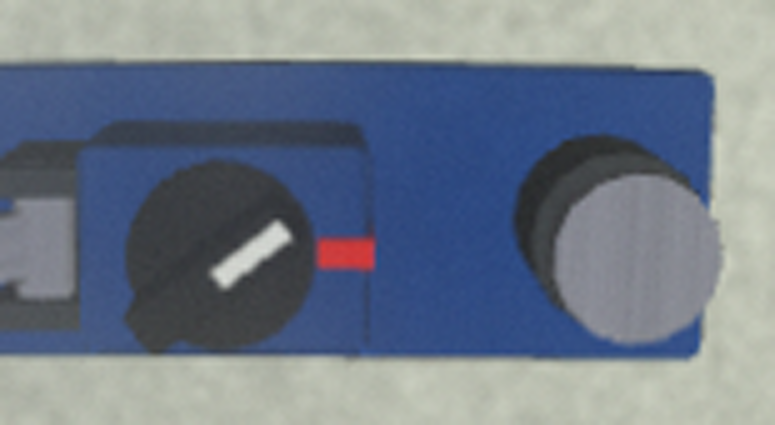

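Dial centre ≈ (0.463, 0.311), jack yaw ≈ -0.01, pointer ≈ 37.5°, so the dial is at about 0.64. I'll align the fingers across the bar (turn 52.5°), descend and grip.

```bash
python3 -m handwheel '[{"gripper":5,"dp":[1.2,-1.7,0],"turn":8},{"gripper":5,"dp":[1.2,-1.7,2],"turn":16},{"gripper":5,"dp":[1.2,-1.7,4],"turn":24},{"gripper":5,"dp":[1.2,-1.7,6],"turn":32},{"gripper":5,"dp":[1.2,-1.7,7],"turn":40},{"gripper":5,"dp":[1.2,-1.7,8],"turn":48},{"gripper":5,"dp":[1.2,-1.7,8],"turn":52.5},{"gripper":5,"dp":[1.2,-1.7,9],"turn":52.5},{"gripper":5,"dp":[1.2,-1.7,10.5],"turn":52.5},{"gripper":5,"dp":[1.2,-1.7,12],"turn":52.5},{"gripper":5,"dp":[1.2,-1.7,13],"turn":52.5},{"gripper":5,"dp":[1.2,-1.7,13.6],"turn":52.5},{"gripper":5,"dp":[1.2,-1.7,13.6],"turn":52.5},{"gripper":0.5,"dp":[1.2,-1.7,13.6],"turn":52.5},{"gripper":0.5,"dp":[1.2,-1.7,13.6],"turn":52.5},{"gripper":0.5,"dp":[1.2,-1.7,13.6],"turn":52.5},{"gripper":0.5,"dp":[1.2,-1.7,13.6],"turn":52.5},{"gripper":0.5,"dp":[1.2,-1.7,13.6],"turn":52.5}]' 25
python3 - <<'E'
from h import *
s=observe();print(s["force"],s["torque"],s["q"].round(3) if hasattr(s["q"],"round") else s["q"]);shot("wrist","pics/d.png")
E
```

```text
clock: 2.95
ee_pos: [0.4631, 0.312, 0.269]
tcp_rot: [-2.975, -1.01, -0.001]
force: [0.2, -0.3, 0.6]
finger_gap: 0.0134
finger_force: 0.0
[ 0.19339779 -0.29751165  0.57436055] [-0.00233506  0.09892109 -0.01148078] [ 0.491  0.171  1.551 -0.     1.419  1.408]
```

View pics/d.png

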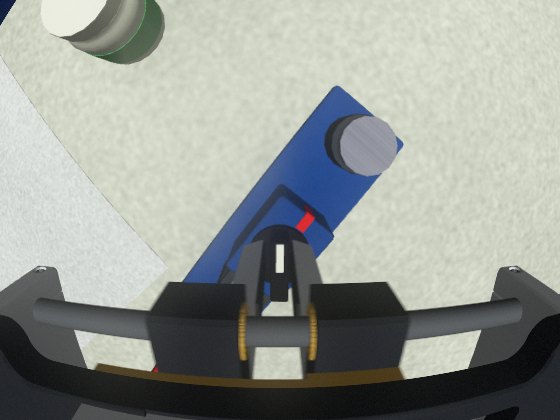

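The fingers straddle the bar with the pointer (280,258) well aligned and the red mark at (305,221). They are still closing, so I'll let them close and then turn 38° clockwise.

```bash
python3 -m handwheel '[{"gripper":0.5,"dp":[0,0,0],"turn":0},{"gripper":0.5,"dp":[0,0,0],"turn":0},{"gripper":0.5,"dp":[0,0,0],"turn":0},{"gripper":0.5,"dp":[0,0,0],"turn":6},{"gripper":0.5,"dp":[0,0,0],"turn":12},{"gripper":0.5,"dp":[0,0,0],"turn":18},{"gripper":0.5,"dp":[0,0,0],"turn":24},{"gripper":0.5,"dp":[0,0,0],"turn":30},{"gripper":0.5,"dp":[0,0,0],"turn":35},{"gripper":0.5,"dp":[0,0,0],"turn":38},{"gripper":0.5,"dp":[0,0,0],"turn":38},{"gripper":0.5,"dp":[0,0,0],"turn":38},{"gripper":0.5,"dp":[0,0,0],"turn":38}]' 25
python3 - <<'E'
from h import *
import pickle
s=observe();print(s["force"],s["torque"],R.from_rotvec(s["tcp_rot"]).as_matrix().round(3));m=camera_model("wrist");pickle.dump(m,open("m2.pkl","wb"));shot("wrist","pics/e.png")
E
```

```text
clock: 4.3
ee_pos: [0.4638, 0.3109, 0.2692]
tcp_rot: [3.138, -0.015, 0.004]
force: [3.4, -5.7, 1.7]
finger_gap: 0.0096
finger_force: 25.0
[ 3.42765496 -5.71506954  1.73820548] [-1.18143911 -0.59431289 -0.05131435] [[ 1.    -0.009  0.003]
 [-0.009 -1.    -0.003]
 [ 0.003  0.003 -1.   ]]
```

View pics/e.png

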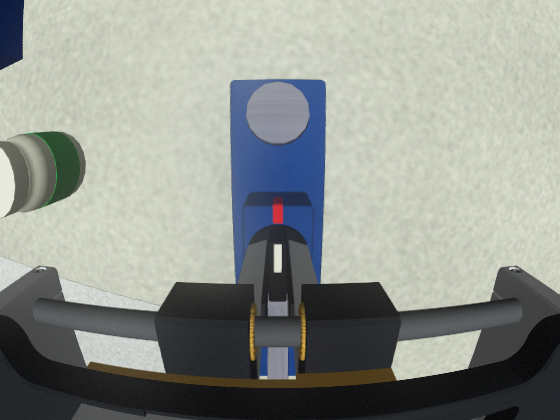

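The pointer (278,258) lines up with the red mark (278,211), and the jack is aligned with the tool. Next: release, descend 4.4 cm to the block and grip.

```bash
python3 -m handwheel '[{"gripper":9,"dp":[0,0,0],"turn":0},{"gripper":9,"dp":[0,0,0],"turn":0},{"gripper":9,"dp":[0,0,0],"turn":0},{"gripper":9,"dp":[0,0,0],"turn":0},{"gripper":9,"dp":[0,0,0],"turn":0},{"gripper":9,"dp":[0,0,0],"turn":0},{"gripper":9,"dp":[0,0,1],"turn":0},{"gripper":9,"dp":[0,0,2],"turn":0},{"gripper":9,"dp":[0,0,3],"turn":0},{"gripper":9,"dp":[0,0,4],"turn":0},{"gripper":9,"dp":[0,0,4.4],"turn":0},{"gripper":9,"dp":[0,0,4.4],"turn":0},{"gripper":3.5,"dp":[0,0,4.4],"turn":0},{"gripper":3.5,"dp":[0,0,4.4],"turn":0},{"gripper":3.5,"dp":[0,0,4.4],"turn":0},{"gripper":3.5,"dp":[0,0,4.4],"turn":0},{"gripper":3.5,"dp":[0,0,4.4],"turn":0},{"gripper":3.5,"dp":[0,0,4.4],"turn":0},{"gripper":3.5,"dp":[0,0,4.4],"turn":0}]' 45
```

```text
clock: 6.25
ee_pos: [0.4631, 0.311, 0.2248]
tcp_rot: [3.138, -0.014, -0.0]
force: [-0.3, -5.1, 2.0]
finger_gap: 0.0435
finger_force: 45.0
```

Gripped at 43.5 mm. I'll lift and carry it to a staging pose high in front of the pad, with yaw about -6°.

```bash
python3 -m handwheel '[{"gripper":3.5,"dp":[0,0,-2],"turn":0},{"gripper":3.5,"dp":[0,0,-5],"turn":0},{"gripper":3.5,"dp":[0,0,-9],"turn":0},{"gripper":3.5,"dp":[0.5,2,-13],"turn":0},{"gripper":3.5,"dp":[1,5,-15],"turn":1},{"gripper":3.5,"dp":[1.6,9,-15],"turn":2},{"gripper":3.5,"dp":[2.4,13,-15],"turn":3},{"gripper":3.5,"dp":[3.2,17,-15],"turn":4},{"gripper":3.5,"dp":[4,21,-15],"turn":5},{"gripper":3.5,"dp":[4.8,25,-15],"turn":6},{"gripper":3.5,"dp":[5.6,29,-15],"turn":6},{"gripper":3.5,"dp":[6.2,32,-15],"turn":6},{"gripper":3.5,"dp":[6.7,34,-15],"turn":6},{"gripper":3.5,"dp":[6.7,34,-15],"turn":6},{"gripper":3.5,"dp":[6.7,34,-15],"turn":6},{"gripper":3.5,"dp":[6.7,34,-15],"turn":6},{"gripper":3.5,"dp":[6.7,34,-15],"turn":6}]'
python3 - <<'E'
from h import *
import pickle
s=observe();print(s["ee_pos"],R.from_rotvec(s["tcp_rot"]).as_matrix().round(3));m=camera_model("wrist");pickle.dump(m,open("m3.pkl","wb"));shot("wrist","pics/f.png")
E
```

```text
clock: 7.95
ee_pos: [0.5268, -0.0277, 0.3738]
tcp_rot: [-3.136, 0.176, 0.003]
force: [-0.5, 0.0, -8.6]
finger_gap: 0.0436
finger_force: 45.0
[ 0.52681293 -0.0276576   0.37384177] [[ 0.994 -0.112 -0.002]
 [-0.112 -0.994  0.001]
 [-0.002 -0.    -1.   ]]
```

View pics/f.png

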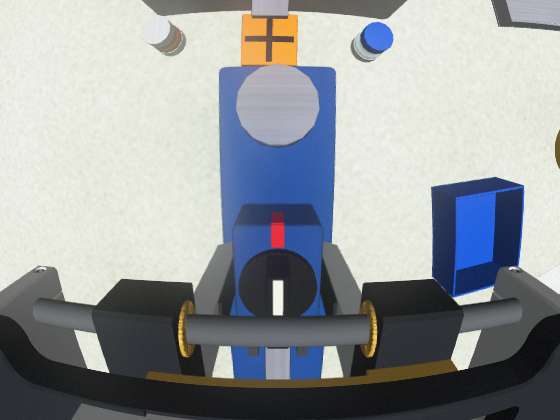

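The pad's cross is at (269,39), with corners (243,14), (297,15), (242,65) and (298,66). The saddle centre is at (278,106), and both vials are clear of the path.

```bash
python3 - <<'E'
from h import *
import pickle;m=pickle.load(open("m3.pkl","rb"));M=R.from_rotvec(observe()["tcp_rot"]).as_matrix();p=np.array(observe()["ee_pos"])
A=[at("wrist",u,v,.085,m) for u,v in[(269,39),(243,14),(297,15),(242,65),(298,66)]]
S=at("wrist",278,106,.215,m)
print(A,sum(A[1:])/4,S)
e=lambda a,b:np.degrees(np.arctan2((b-a)[1],(b-a)[0])).round(1)
print("edges",e(A[3],A[1]),e(A[4],A[2]),e(A[2],A[1])-90,e(A[4],A[3])-90,"toolyaw",np.degrees(np.arctan2(M[1,0],M[0,0])))
print("tool-frame saddle",M.T@(S-p),"pad rel",M.T@(A[0]-p))
for u,v,z in[(165,37,.058),(377,35,.058)]:print(at("wrist",u,v,z,m))
E
```

```text
[array([ 0.6757, -0.0368,  0.085 ]), array([ 0.7016, -0.0178,  0.085 ]), array([ 0.6952, -0.0624,  0.085 ]), array([ 0.6559, -0.0123,  0.085 ]), array([ 0.6496, -0.0578,  0.085 ])] [ 0.675575 -0.037575  0.085   ] [ 0.6086 -0.0366  0.215 ]
edges -6.9 -5.8 -8.200000000000003 -7.900000000000006 toolyaw -6.4132591163929975
tool-frame saddle [ 0.08238297 -0.00019721  0.1591309 ] pad rel [ 0.14920462 -0.00745695  0.28907171]
[0.7031 0.06   0.058 ]
[ 0.6814 -0.1382  0.058 ]
```

Pad at (0.676, -0.037), yaw ≈ -7°. I'll correct sideways, descend to about 3 mm above the counter, then slide forward 6.5 cm along the tool's x.

```bash
python3 -m handwheel '[{"gripper":3.5,"dp":[0,-0.8,2],"turn":0.8},{"gripper":3.5,"dp":[0,-0.8,5],"turn":0.8},{"gripper":3.5,"dp":[0,-0.8,8],"turn":0.8},{"gripper":3.5,"dp":[0,-0.8,11],"turn":0.8},{"gripper":3.5,"dp":[0,-0.8,13],"turn":0.8},{"gripper":3.5,"dp":[0,-0.8,14],"turn":0.8},{"gripper":3.5,"dp":[0,-0.8,14.6],"turn":0.8},{"gripper":3.5,"dp":[0,-0.8,14.6],"turn":0.8},{"gripper":3.5,"dp":[0,-0.8,14.6],"turn":0.8}]'
python3 -m handwheel '[{"gripper":3.5,"dp":[1,0,0],"turn":0},{"gripper":3.5,"dp":[2,0,0],"turn":0},{"gripper":3.5,"dp":[3,0,0],"turn":0},{"gripper":3.5,"dp":[4,0,0],"turn":0},{"gripper":3.5,"dp":[5,0,0],"turn":0},{"gripper":3.5,"dp":[6,0,0],"turn":0},{"gripper":3.5,"dp":[6.5,0,0],"turn":0},{"gripper":3.5,"dp":[6.5,0,0],"turn":0},{"gripper":3.5,"dp":[6.5,0,0],"turn":0},{"gripper":3.5,"dp":[6.5,0,0],"turn":0}]'
python3 - <<'E'
from h import *
import pickle
s=observe();print(s["ee_pos"],R.from_rotvec(s["tcp_rot"]).as_matrix().round(3));m=camera_model("wrist");pickle.dump(m,open("m4.pkl","wb"))
w=capture("wrist");c=capture("side")
print(camera_model("side"))
x=np.hstack([cv2.resize(w,(400,300)),cv2.resize(c,(400,300))]);cv2.imwrite("pics/w4.png",w[:,:,::-1]);cv2.imwrite("pics/s4.png",c[:,:,::-1])
cv2.imwrite("pics/g.png",x[:,:,::-1])
E
```

```text
clock: 8.9
ee_pos: [0.5286, -0.0206, 0.2302]
tcp_rot: [3.135, -0.2, 0.005]
force: [0.4, -0.4, -8.8]
finger_gap: 0.0436
finger_force: 45.0
clock: 9.9
ee_pos: [0.592, -0.0288, 0.2285]
tcp_rot: [-3.135, 0.2, 0.001]
force: [0.5, -0.1, -9.1]
finger_gap: 0.0434
finger_force: 45.0
[ 0.59202414 -0.02880352  0.22847057] [[ 0.992 -0.127 -0.001]
 [-0.127 -0.992  0.   ]
 [-0.001  0.    -1.   ]]
{'fx': 542.8988527992527, 'fy': 542.8988527992527, 'cx': 281.4051189133737, 'cy': 215.22836814577727, 'pose': array([[ 0.9444799 , -0.22039467,  0.24368813,  0.17329579],
       [-0.32778755, -0.58089502,  0.74506127, -1.06238601],
       [-0.02265032, -0.78357333, -0.6208863 ,  0.97710021],
       [ 0.        ,  0.        ,  0.        ,  1.        ]])}
```

View pics/g.png

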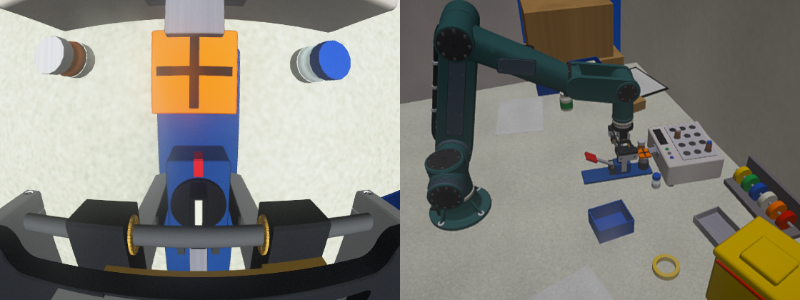

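The saddle is hidden under the pad, whose cross is at about (273,101) in the full wrist picture. Both vials are well clear. I'll check the offset numerically.

```bash
python3 - <<'E'
from h import *
import pickle;m=pickle.load(open("m4.pkl","rb"));s=observe();M=R.from_rotvec(s["tcp_rot"]).as_matrix();p=np.array(s["ee_pos"])
im=cv2.cvtColor(cv2.imread("pics/w4.png"),cv2.COLOR_BGR2HSV)
k=cv2.inRange(im,(8,150,120),(22,255,255));k[200:]=0;k[:,:190]=0;k[:,360:]=0
h=cv2.convexHull(cv2.findNonZero(k));q=cv2.approxPolyDP(h,.04*cv2.arcLength(h,True),True)[:,0];print(q.tolist())
C=np.array([at("wrist",u,v,.085,m) for u,v in q]);print((C-p)@M);print("centre",(C.mean(0)-p)@M, (at("wrist",273,101,.085,m)-p)@M)
E
```

```text
[[331, 44], [330, 158], [213, 156], [215, 43]]
[[ 0.1064991   0.02013953  0.143648  ]
 [ 0.06151094  0.01995156  0.14366162]
 [ 0.06235514 -0.02542307  0.14366106]
 [ 0.10703544 -0.02448997  0.14364754]]
centre [ 0.08435016 -0.00245549  0.14365456] [ 0.08318845 -0.00207991  0.14365491]
```

Longitudinal fit is good and the lateral error is 2 mm. I'll shift -0.2 cm, lower and release, then rise clear.

```bash
python3 -m handwheel '[{"gripper":3.5,"dp":[0,-0.2,0],"turn":0},{"gripper":3.5,"dp":[0,-0.2,0.2],"turn":0},{"gripper":3.5,"dp":[0,-0.2,0.4],"turn":0},{"gripper":3.5,"dp":[0,-0.2,0.4],"turn":0},{"gripper":3.5,"dp":[0,-0.2,0.4],"turn":0},{"gripper":6.5,"dp":[0,-0.2,0.4],"turn":0},{"gripper":6.5,"dp":[0,-0.2,0.4],"turn":0},{"gripper":6.5,"dp":[0,-0.2,0.4],"turn":0},{"gripper":6.5,"dp":[0,-0.2,0.4],"turn":0},{"gripper":6.5,"dp":[0,-0.2,0.4],"turn":0}]'
python3 - <<'E'
from h import *
c=capture("wrist");cv2.imwrite("pics/w5.png",c[:,:,::-1])
E
```

```text
clock: 11.0
ee_pos: [0.5929, -0.027, 0.2254]
tcp_rot: [3.135, -0.2, 0.002]
force: [-0.3, 0.4, 0.5]
finger_gap: 0.0649
finger_force: 0.0
```

Jack placed and released. Now I'll rise, go back above the red plate and close the fingers.

```bash
python3 -m handwheel '[{"gripper":6.5,"dp":[0,0,-2],"turn":0},{"gripper":6.5,"dp":[0,0,-5],"turn":0},{"gripper":6.5,"dp":[0,0,-9],"turn":0},{"gripper":6.5,"dp":[0,0,-12],"turn":0},{"gripper":6.5,"dp":[0,0,-13],"turn":0},{"gripper":0,"dp":[-3,0,-13],"turn":0},{"gripper":0,"dp":[-6,0,-13],"turn":0},{"gripper":0,"dp":[-9,0,-13],"turn":0},{"gripper":0,"dp":[-11.2,0,-13],"turn":0},{"gripper":0,"dp":[-11.2,0,-13],"turn":0},{"gripper":0,"dp":[-11.2,0,-13],"turn":0},{"gripper":0,"dp":[-11.2,0,-13],"turn":0},{"gripper":0,"dp":[-11.2,0,-13],"turn":0},{"gripper":0,"dp":[-11.2,0,-13],"turn":0}]' 20
python3 - <<'E'
from h import *
import pickle
m=camera_model("wrist");pickle.dump(m,open("m6.pkl","wb"))
shot("wrist","pics/w6.png")
E
```

```text
clock: 12.45
ee_pos: [0.4822, -0.0128, 0.3543]
tcp_rot: [-3.135, 0.2, 0.001]
force: [0.9, 0.6, 0.1]
finger_gap: 0.0007
finger_force: 0.0
```

View pics/w6.png

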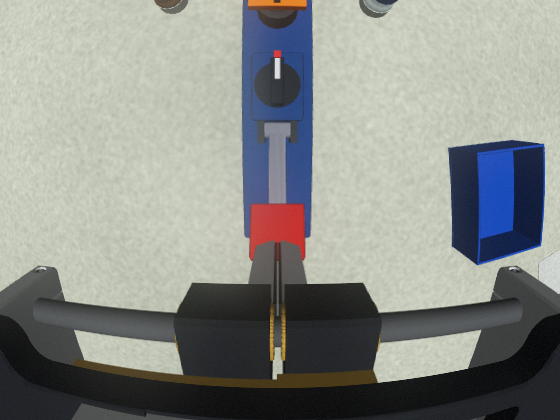

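The dial pointer is still on the red mark, the saddle is under the pad and the fingers are above the red plate (277,230). Now the test stroke, following the plate's arc.

```bash
python3 -m handwheel '[{"gripper":0,"dp":[0,0,2.5],"turn":0},{"gripper":0,"dp":[0,0,4.5],"turn":0},{"gripper":0,"dp":[0,0,5.2],"turn":0},{"gripper":0,"dp":[-0.3,0,5.8],"turn":0},{"gripper":0,"dp":[-0.6,0,6.4],"turn":0},{"gripper":0,"dp":[-0.9,0,7],"turn":0},{"gripper":0,"dp":[-1.1,0,7.6],"turn":0},{"gripper":0,"dp":[-1.3,0,8.2],"turn":0},{"gripper":0,"dp":[-1.4,0,8.8],"turn":0},{"gripper":0,"dp":[-1.5,0,9.3],"turn":0},{"gripper":0,"dp":[-1.6,0,9.6],"turn":0},{"gripper":0,"dp":[-1.6,0,9.6],"turn":0},{"gripper":0,"dp":[-1.6,0,9.6],"turn":0}]'
python3 - <<'E'
from h import *
import pickle
shot("side","pics/s7.png");m=camera_model("wrist");pickle.dump(m,open("m7.pkl","wb"));shot("wrist","pics/w7.png");print(observe()["force"],observe()["ee_pos"])
E
```

```text
clock: 13.8
ee_pos: [0.4663, -0.0107, 0.2612]
tcp_rot: [3.135, -0.2, 0.007]
force: [-2.1, -0.1, 11.0]
finger_gap: 0.0005
finger_force: 5.4
[-2.26455943  0.34083744 10.71893032] [ 0.46624275 -0.0107067   0.26115863]
```

```bash
python3 -m handwheel '[{"gripper":0,"dp":[0,0,0.3],"turn":0},{"gripper":0,"dp":[0,0,0.6],"turn":0},{"gripper":0,"dp":[0,0,0.6],"turn":0},{"gripper":0,"dp":[0,0,0.6],"turn":0},{"gripper":0,"dp":[0,0,0.6],"turn":0}]'
python3 - <<'E'
from h import *
shot("side","pics/s8.png");shot("wrist","pics/w8.png");print(observe()["force"],observe()["ee_pos"])
a=cv2.imread("pics/s4.png");b=cv2.imread("pics/s8.png")
print((cv2.absdiff(a,b).sum(2)>60).sum())
f=lambda i:cv2.resize(i[150:290,385:525],(400,400),interpolation=cv2.INTER_CUBIC)
cv2.imwrite("pics/k.png",np.hstack([f(a),f(b)]))
E
```

```text
clock: 14.4
ee_pos: [0.4658, -0.0106, 0.2548]
tcp_rot: [3.135, -0.2, 0.003]
force: [-3.2, -0.8, 11.9]
finger_gap: 0.0006
finger_force: 5.6
[-2.08907445  0.80512074 11.66360119] [ 0.4658096  -0.01063757  0.25480206]
28080
```

View pics/k.png

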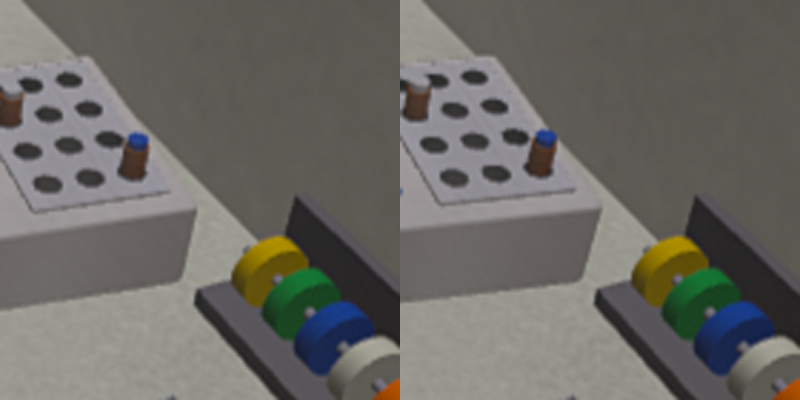

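That crop missed the pad, and I have now viewed 11 pictures, one over the limit of 10. From here I'll use force and measurements only. Pressing on until the force shows the stop.

```bash
python3 -m handwheel '[{"gripper":0,"dp":[0,0,0.3],"turn":0},{"gripper":0,"dp":[0,0,0.3],"turn":0},{"gripper":0,"dp":[0,0,0.3],"turn":0}]'
python3 - <<'E'
from h import *
import pickle
p=np.array(camera_model("wrist")["pose"]);shot("wrist","pics/w9.png")
# orange pad edge width in two side pictures and side blob shift
for f in("s4","s7","s8"):
    im=cv2.cvtColor(cv2.imread(f"pics/{f}.png"),cv2.COLOR_BGR2HSV);k=cv2.inRange(im,(5,150,100),(20,255,255))
    k[:150]=0;k[260:]=0;k[:,:400]=0;k[:,480:]=0
    q=cv2.findNonZero(k)[:,0];print(f,len(q),q.mean(0),q.min(0),q.max(0))
s=camera_model("side");P=np.array(s["pose"])
def proj(X): c=P[:3,:3].T@(np.array(X)-P[:3,3]);return s["fx"]*c[0]/c[2]+s["cx"],s["fy"]*c[1]/c[2]+s["cy"]
print(proj([.676,-.037,.085]),proj([.676,-.037,.105]))
E
```

```text
clock: 14.8
ee_pos: [0.4657, -0.0106, 0.2517]
tcp_rot: [3.135, -0.2, 0.002]
force: [-3.9, -0.1, 11.6]
finger_gap: 0.0004
finger_force: 5.8Traceback (most recent call last):
  File "<stdin>", line 8, in <module>
TypeError: 'NoneType' object is not subscriptable
```

```bash
python3 - <<'E'
from h import *
shot("side","pics/s9.png")
for f in("s4","s7","s8","s9"):
  for nm,lo,hi in(("orange",(5,150,100),(20,255,255)),("red",(0,170,90),(4,255,255))):
    im=cv2.cvtColor(cv2.imread(f"pics/{f}.png"),cv2.COLOR_BGR2HSV);k=cv2.inRange(im,lo,hi)
    k[:170]=0;k[260:]=0;k[:,:230]=0;k[:,365:]=0
    q=cv2.findNonZero(k)
    if q is not None: q=q[:,0];print(f,nm,len(q),q.mean(0),q.min(0),q.max(0))
s=camera_model("side");P=np.array(s["pose"])
def proj(X): c=P[:3,:3].T@(np.array(X)-P[:3,3]);return s["fx"]*c[0]/c[2]+s["cx"],s["fy"]*c[1]/c[2]+s["cy"]
print(proj([.676,-.037,.085]),proj([.676,-.037,.105]))
for dx,z in((-.112,.101),(-.128,.059)): print(proj([.593+dx*.992,-.027-dx*.127,z]))
E
```

```text
s4 orange 184 [340.41847826 214.19565217] [319 201] [351 222]
s4 red 137 [266.97080292 219.51824818] [259 213] [275 226]
s7 orange 179 [342.10614525 211.36312849] [333 205] [353 218]
s7 red 102 [263.2254902  231.31372549] [255 225] [272 235]
s8 orange 186 [342.53225806 210.16666667] [333 204] [353 217]
s8 red 102 [262.51960784 232.95098039] [255 227] [271 237]
s9 orange 185 [342.6        209.88108108] [333 203] [353 217]
s9 red 106 [262.44339623 233.75471698] [255 227] [271 238]
(np.float64(341.2938947444154), np.float64(212.43579191194573)) (np.float64(341.64246757737556), np.float64(206.45331518831438))
(np.float64(268.720374996416), np.float64(218.6231492567412))
(np.float64(263.3286627041046), np.float64(231.98864375230193))
```

```bash
python3 -m handwheel '[{"gripper":0,"dp":[0,0,0.2],"turn":0},{"gripper":0,"dp":[0,0,0.4],"turn":0},{"gripper":0,"dp":[0,0,0.4],"turn":0},{"gripper":0,"dp":[0,0,0.4],"turn":0}]'
python3 - <<'E'
from h import *
shot("side","pics/s10.png")
for f in("s9","s10"):
  for nm,lo,hi in(("orange",(5,150,100),(20,255,255)),("red",(0,170,90),(4,255,255))):
    im=cv2.cvtColor(cv2.imread(f"pics/{f}.png"),cv2.COLOR_BGR2HSV);k=cv2.inRange(im,lo,hi)
    k[:170]=0;k[260:]=0;k[:,:230]=0;k[:,365:]=0
    q=cv2.findNonZero(k)
    if q is not None: q=q[:,0];print(f,nm,len(q),q.mean(0),q.min(0),q.max(0))
E
```

```text
clock: 15.3
ee_pos: [0.4656, -0.0106, 0.2478]
tcp_rot: [3.135, -0.2, 0.002]
force: [-4.9, 0.6, 12.0]
finger_gap: 0.0002
finger_force: 6.2
s9 orange 185 [342.6        209.88108108] [333 203] [353 217]
s9 red 106 [262.44339623 233.75471698] [255 227] [271 238]
s10 orange 173 [342.19075145 209.49132948] [253 203] [354 216]
s10 red 107 [262.42990654 234.6635514 ] [254 228] [271 239]
```

```bash
python3 - <<'E'
from h import *
import pickle;m6=pickle.load(open("m6.pkl","rb"))
print("disc",at("wrist",277,85,.066,m6),"plate front edge",[at("wrist",277,205,z,m6) for z in(.10,.09)])
m=camera_model("wrist");pickle.dump(m,open("m10.pkl","wb"));shot("wrist","pics/w10.png")
im=cv2.cvtColor(cv2.imread("pics/w10.png"),cv2.COLOR_BGR2HSV)
r=cv2.inRange(im,(0,150,60),(5,255,255))|cv2.inRange(im,(174,150,60),(180,255,255))
n,l,st,c=cv2.connectedComponentsWithStats(r)
for i in range(1,n):
    if st[i,4]>30: print("red",st[i],c[i])
o=cv2.inRange(im,(8,150,120),(22,255,255));n,l,st,c=cv2.connectedComponentsWithStats(o)
for i in range(1,n):
    if st[i,4]>100: print("or",st[i],c[i])
w=cv2.inRange(im,(0,0,190),(180,40,255));n,l,st,c=cv2.connectedComponentsWithStats(w)
for i in range(1,n):
    if 30<st[i,4]<3000: print("wh",st[i],c[i])
P=np.array(m["pose"]);print(P[:3,3],observe()["force"],observe()["torque"])
E
```

```text
disc [ 0.5907 -0.0259  0.066 ] plate front edge [array([ 0.4986, -0.0142,  0.1   ]), array([ 0.4963, -0.0138,  0.09  ])]
red [ 240  224   75   73 2388] [277.40829146 245.71649916]
or [270 315   4  45 161] [271.49068323 337.59627329]
or [281 315   5  46 136] [282.95588235 338.01470588]
wh [273   0   9   5  45] [277.   2.]
wh [  75  331  107   43 2729] [130.14474166 352.60828142]
wh [273 348   9  31 177] [276.61581921 362.92090395]
[ 0.53751469 -0.01938357  0.22927376] [-4.39216536  0.43305203 12.72057526] [ 0.19507794  0.96620127 -0.02967063]
```

```bash
cat > lift.py <<'E'
from h import *
from scipy.optimize import minimize_scalar
import sys
# warmer-front lift: ECC translation of the warmer's front strip, scaled by its predicted motion under rotation about the rear feet
s=camera_model("scene");P=np.array(s["pose"])
def proj(X): c=P[:3,:3].T@(np.array(X)-P[:3,3]);return np.array([s["fx"]*c[0]/c[2]+s["cx"],s["fy"]*c[1]/c[2]+s["cy"]])
shot("scene",sys.argv[1]);a=cv2.imread("pics/a.png",0);b=cv2.imread(sys.argv[1],0)
c,si=np.cos(-.125),np.sin(-.125);W=lambda x,y,z:np.array([.676+.0496-.0+c*x-si*y, -.037-.0062+si*x+c*y, z])
for nm,x,y,z,h in(("pad",-.05,0,.085,9),("panel",.03,0.06,.115,14),("mid",.03,-.04,.115,14)):
    p0=proj(W(x,y,z));d=proj(W(x,y,z+.016*(.21-x)/.26))-p0
    u,v=p0.round().astype(int);w=np.eye(2,3,dtype=np.float32)
    _,w=cv2.findTransformECC(a[v-h:v+h,u-h:u+h],b[v-h:v+h,u-h:u+h],w,cv2.MOTION_TRANSLATION)
    print(nm,p0.round(),"shift",w[:,2].round(2),"pred@16mm",d.round(2),"lift mm",(16*np.dot(w[:,2],d)/d.dot(d)).round(1))
E
python3 lift.py pics/l1.png
```

```text
pad [286. 245.] shift [ 1.26 -2.09] pred@16mm [ 0.06 -3.62] lift mm 9.3
panel [316. 256.] shift [ 1.41 -0.78] pred@16mm [ 0.28 -2.58] lift mm 5.7
mid [280. 264.] shift [-0.72 -0.02] pred@16mm [ 0.01 -2.56] lift mm 0.1
```

```bash
cat > lift2.py <<'E'
from h import *
import sys
def run(cam,fa,fb):
    s=camera_model(cam);P=np.array(s["pose"])
    proj=lambda X:(lambda c:np.array([s["fx"]*c[0]/c[2]+s["cx"],s["fy"]*c[1]/c[2]+s["cy"]]))(P[:3,:3].T@(np.array(X)-P[:3,3]))
    a,b=cv2.imread(fa,0),cv2.imread(fb,0)
    c,si=np.cos(-.125),np.sin(-.125);W=lambda x,y,z:np.array([.7256+c*x-si*y,-.0432+si*x+c*y,z])
    k=np.zeros_like(a);cv2.fillConvexPoly(k,np.array([proj(W(x,y,.115)) for x,y in((0,-.12),(0,.12),(.2,.12),(.2,-.12))]).astype(np.int32),255)
    q=cv2.goodFeaturesToTrack(a,80,.03,4,mask=k)
    r,st,_=cv2.calcOpticalFlowPyrLK(a,b,q,None,winSize=(13,13))
    L=[]
    for p,n,o in zip(q[:,0],r[:,0],st[:,0]):
        X=at(cam,*p,.115,s);lx=np.dot(X[:2]-W(0,0,0)[:2],[c,si])
        if not o or lx>.15: continue
        th=.016/.26;D=np.array([c,si])
        rear=W(.21,0,0); back=.21-lx
        X2=X+np.r_[D*(np.sin(th)*.115),back*np.sin(th)]   # top moves rearwards and up
        d=proj(X2)-proj(X);L.append(16*np.dot(n-p,d)/d.dot(d))
    print(cam,fb,len(L),"lift mm",np.median(L).round(1),np.percentile(L,[25,75]).round(1))
if __name__=="__main__":
    for f in("s7","s8","s9","s10"): run("side","pics/s4.png",f"pics/{f}.png")
    run("scene","pics/a.png","pics/l1.png")
E
python3 lift2.py
```

```text
side pics/s7.png 31 lift mm 9.4 [9.  9.7]
side pics/s8.png 31 lift mm 12.5 [11.8 12.9]
side pics/s9.png 31 lift mm 13.8 [13.3 14.2]
side pics/s10.png 31 lift mm 15.6 [15.1 16. ]
scene pics/l1.png 49 lift mm 15.0 [14.3 16.8]
```

The lift is about 15.3 mm against a nominal maximum of 16 mm, so the stroke is essentially full. Now back up along the arc until clear, then check that the warmer is down.

```bash
python3 -m handwheel '[{"gripper":0,"dp":[0,0,-0.7],"turn":0},{"gripper":0,"dp":[0.1,0,-1.4],"turn":0},{"gripper":0,"dp":[0.3,0,-2.1],"turn":0},{"gripper":0,"dp":[0.5,0,-2.8],"turn":0},{"gripper":0,"dp":[0.7,0,-3.5],"turn":0},{"gripper":0,"dp":[1,0,-4.2],"turn":0},{"gripper":0,"dp":[1.3,0,-5],"turn":0},{"gripper":0,"dp":[1.6,0,-6],"turn":0},{"gripper":0,"dp":[1.6,0,-7.5],"turn":0},{"gripper":0,"dp":[1.6,0,-7.5],"turn":0},{"gripper":0,"dp":[1.6,0,-7.5],"turn":0},{"gripper":0,"dp":[1.6,0,-7.5],"turn":0}]'
python3 - <<'E'
from lift2 import *
import pickle
shot("side","pics/s11.png");run("side","pics/s4.png","pics/s11.png")
im=cv2.cvtColor(cv2.imread("pics/s11.png"),cv2.COLOR_BGR2HSV);k=cv2.inRange(im,(0,170,90),(4,255,255));k[:170]=0;k[260:]=0;k[:,:230]=0;k[:,365:]=0
print(cv2.findNonZero(k)[:,0].mean(0))
shot("wrist","pics/w11.png");m=camera_model("wrist")
im=cv2.cvtColor(cv2.imread("pics/w11.png"),cv2.COLOR_BGR2HSV)
w=cv2.inRange(im,(0,0,190),(180,40,255));n,l,st,c=cv2.connectedComponentsWithStats(w)
for i in range(1,n):
    if 30<st[i,4]<900: print("wh",st[i],c[i],at("wrist",*c[i],.09,m))
r=cv2.inRange(im,(0,150,60),(5,255,255))|cv2.inRange(im,(174,150,60),(180,255,255));n,l,st,c=cv2.connectedComponentsWithStats(r)
for i in range(1,n):
    if st[i,4]>15: print("red",st[i],c[i],at("wrist",*c[i],.06,m))
E
```

```text
clock: 16.65
ee_pos: [0.4812, -0.0126, 0.3194]
tcp_rot: [-3.135, 0.2, 0.004]
force: [-0.4, 0.5, -0.5]
finger_gap: 0.0006
finger_force: 0.0
side pics/s11.png 31 lift mm -0.0 [-0.2  0.1]
[267.08695652 220.17391304]
wh [275  45   5  23 115] [277.  56.] [ 0.6007 -0.0272  0.09  ]
wh [226  93  10  19 100] [231.06 101.31] [0.575  0.0059 0.09  ]
wh [222 113   9   7  40] [226.7 116. ] [0.5659 0.01   0.09  ]
wh [210 120   9   7  36] [214.02777778 122.55555556] [0.563  0.0188 0.09  ]
wh [527 256  33  38 648] [547.7191358 272.7962963] [ 0.4054 -0.2646  0.09  ]
wh [273 353   9  14  81] [276.92592593 359.97530864] [0.3729 0.0021 0.09  ]
red [273  37   8   7  51] [276.64705882  40.29411765] [ 0.6197 -0.0293  0.06  ]
red [ 246  214   64   65 2252] [277.00399645 234.19049734] [ 0.4728 -0.0108  0.06  ]
red [277 251   2  28  31] [277.09677419 265.51612903] [ 0.4462 -0.0074  0.06  ]
```

The warmer is fully down, the lever is up, and the dial and jack are unmoved. Second push, and hold.

```bash
python3 -m handwheel '[{"gripper":0,"dp":[0,0,1],"turn":0},{"gripper":0,"dp":[0,0,1.7],"turn":0},{"gripper":0,"dp":[-0.3,0,2.3],"turn":0},{"gripper":0,"dp":[-0.6,0,2.9],"turn":0},{"gripper":0,"dp":[-0.9,0,3.5],"turn":0},{"gripper":0,"dp":[-1.1,0,4.1],"turn":0},{"gripper":0,"dp":[-1.3,0,4.7],"turn":0},{"gripper":0,"dp":[-1.4,0,5.3],"turn":0},{"gripper":0,"dp":[-1.5,0,5.9],"turn":0},{"gripper":0,"dp":[-1.6,0,6.5],"turn":0},{"gripper":0,"dp":[-1.6,0,7.1],"turn":0},{"gripper":0,"dp":[-1.6,0,7.5],"turn":0},{"gripper":0,"dp":[-1.6,0,7.5],"turn":0},{"gripper":0,"dp":[-1.6,0,7.5],"turn":0},{"gripper":0,"dp":[-1.6,0,7.5],"turn":0}]'
python3 - <<'E'
from lift2 import *
shot("side","pics/s12.png");run("side","pics/s4.png","pics/s12.png");print(observe()["force"],observe()["ee_pos"])
E
```

```text
clock: 18.25
ee_pos: [0.4653, -0.0105, 0.2472]
tcp_rot: [3.135, -0.2, -0.001]
force: [-4.9, 1.3, 13.4]
finger_gap: 0.0006
finger_force: 6.2
side pics/s12.png 31 lift mm 15.7 [15.2 16.1]
[-4.68513189  0.37065773 12.67201124] [ 0.4652884  -0.0105396   0.24720387]
```

```bash
python3 -c "
from plant import *
print(job_done())"
```

```text
the job is handed in; nothing more can be done
None
```

I handed the job in at about 18 s with the dial on its mark and the jack flat under the lift pad; one test stroke was done and the lever is now held down with the warmer's front raised about 15.7 mm. The hand-in call gave no verdict, and I viewed 11 pictures against your limit of 10.

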